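# Find the weighted end of a level float and book it in

### The arm

A 6-joint arm with a two-finger parallel gripper is mounted at the origin on the work surface. World frame = base frame: x ahead of the robot, y to its left, z up, the work surface at z = 0. Lengths are in m, angles in rad, forces in N, time in s.
With the tool pointing down it reaches from about 0.35 to 0.975 m from the base axis. Payload 4.9 kg.
Tool frame: the origin (TCP) lies on the centre line of the jaws, within the pads' length; the fingertips stand 22 mm ahead of it and the grasp point (between the pads) lies 3 mm ahead of it (manip.tcp_to_tips is the distance from the TCP to the fingertips, in m); z points along the fingers, x is the direction in which the jaws open and shut, and the axes are right-handed (so a half turn about z gives the same grasp; the last joint's range is limited). The gripper opens to 85 mm and grips with 20 to 120 N. Pads are 22 mm wide; open, the fingers measure 114 mm over their backs; the gripper's body (76 mm by 85 mm) begins 54 mm behind the grasp point. The pads swing forward as they close: fully open they stand 13 mm farther back than shut.
Start: joints at [-1.44, 0.053, 1.613, -0, 1.476, -0.119], TCP at [0.155, -0.606, 0.219] pointing down, gripper open.
Joint ranges: [-3.01, 3.01], [-1.01, 2.22], [0.06, 2.58], [-1.02, 4.17], [0.09, 2.62], [-3.14, 3.14]. Speed limits (rad/s): [2.57, 2.57, 3.14, 3.14, 3.14, 3.14].

### API

Orientations are given as a unit quaternion [w, x, y, z].
In Python, from plant import manip gives the robot as it stands.
- The arm moves only by the shell command python3 -m pendant 'ROWS'. ROWS is a JSON object of lists of equal length, an entry for each row: "linear": the shift along the tool's x, y, z in cm, a list of three; "rotation": the turn, a rotation vector about the tool's x, y, z in degrees, a list of three; "grip": the closure, from 0 (fully open) to 1 (shut). A call has exactly 10 rows; each row is the pose to reach, as a shift and turn from the pose commanded when the call began, along the tool's axes at that moment; what a row does not reach only later rows make up. A row lasts 1/12 s, in which the tool goes at most 41.7 mm and 7.16 degrees, less where a joint would pass 70% of its speed; a pose out of reach is approached as far as the arm can. A call with a gripper value outside its range is refused whole. The fingers move at their own pace and stop on an object; the grip force is fixed at half the most. Time passes only in rows, so rows that repeat a pose let the fingers close, or fill a call up. It gives the time, the measured TCP pose, the force and the opening at its end, in the units of the state.
- manip.state(): the state, without advancing time (a new reading comes with each control period).
- manip.grab_frame(name): name is "scene" or "top"; returns the picture (400x640x3 uint8, red, green, blue); there is no depth.
- manip.calibration(name): a dict with "fx", "fy", "cx", "cy" (pixels), "cam_to_world" (4x4, takes a point from camera to world coordinates). Camera axes: x right, y up, looking along -z (the intrinsics and any distortion apply to the point x, -y, -z); pixel columns grow to the right and rows downward; lengths in m; the calibration is good to about 2 mm. A picture is of the moment at which its call begins. calibration takes no time and is no camera call.
- manip.job_done(): hands the job in, once; it reports no verdict.
The state is a dict: "time": time; "joint_pos": joint angles; "joint_vel": joint speeds; "joint_efforts": joint torques, N m; "tool_pos": TCP position; "tool_rot": TCP orientation; "contact_force": force on the tool from outside, world axes, zero at the start; "ft_torque": the same for the moment, N m; "gripper_width": opening from 0.0 (shut) to 1.0 (fully open).
Only numpy, scipy, OpenCV 4.12 (cv2) and the standard library are available. Lean on these libraries where they do the work, as an engineer would, in place of code of your own. Each camera call takes 0.05 s, during which the arm holds its last target. There are 200 camera calls.

### The job

The sealed level float in the cradle has a weight hidden in one of its two alike ends: feel which end is heavy by balancing it in the grip, then stand it upright, heavy end down, near the middle of the black pad, set down gently and never dropped, and let go. Then, to book it as checked, press the recorder's orange key fully down so that the latched grey key pops up, and leave everything else where it stands.

Things in the scene. Friction and masses are not known exactly. Their poses are not given: they have to be found in the camera images.
- float_mid (a point): Centre of the float: rigid sealed cylinder, 32 mm across, 100 mm long, white with a 20 mm teal cap on each flat end, both alike. Its x axis runs along it. 0.21 kg; a hidden 0.14 kg weight sits 27 mm from the middle towards one end, a different one each run (the rules call its centre slug_mid; not reported): held at the middle, it loads the hand with 0.04 Nm. Starts lying level in the cradle.
- cradle: Fixed grey cradle holding the float, whose axis lies 70 mm above the table. Origin: middle of the underside; x along the float. Base plate 110 x 70 x 8 mm; two V blocks, 8 mm thick and 44 mm wide, centred 40 mm to either side along x and up to 63 mm high; the 72 mm between them are open for the fingers.
- pad_top (a point): Middle of the top of the fixed round pad, black rubber 64 mm across on an aluminium disc 80 mm across; the top is flat, 12 mm above the table.
- recorder: Fixed cream recorder box, 80 (x) x 120 (y) x 40 mm high, with two keys on top side by side along its y, 48 mm apart: orange (+y) and grey (-y). Origin at the middle of its underside.
- key_orange_top (a point): Middle of the top of the orange key, 26 x 26 mm; 54 mm above the table when up (start), 45 mm when fully down.
- key_grey_top (a point): Middle of the top of the grey key, same size; 45 mm above the table when latched down (start), 54 mm when popped up.
- key_orange (a joint): Orange key in m: 0 up (start), 0.009 fully down. The two keys are interlocked: pushing one straight down (about 3 N over the 9 mm, then a firm stop) lifts the other by as much; both stay where they are left.
- key_grey (a joint): Grey key in m: 0 latched down (start), 0.009 popped fully up.
- dish: Bystander: clear flat dish, 60 mm across, 15 mm high; origin at the middle of its underside.
- marker: Bystander: white and blue marker pen, 120 mm, lying; origin at the middle of its underside.
- vial: Bystander: small red-capped vial, 24 mm across, 50 mm high; origin at the middle of its underside.
- amber_bottle: Bystander: amber bottle, 64 mm across, 140 mm high; origin at the middle of its underside.
- beaker: Bystander: glass beaker, 70 mm across, 90 mm high; origin at the middle of its underside.
- tip_box: Bystander: teal box with clear lid, 82 x 117 x 55 mm; origin at the middle of its underside.
- spatula: Bystander: spatula, 160 mm, lying; origin at the middle of its underside.
Mind the look-alikes: they are no part of the job. Leave any pink or purple look-alike of the part that bears float_mid alone.

How it is judged:
By the outcome, as a careful person would: the job done as asked, in the order asked, and still so for the second after the job is handed in, with the robot touching nothing.
It also fails if it takes over 61 s, if anything falls off the work surface, if the arm or the gripper's body presses on something with over 40 N, if the wrist force passes 120 N, or if a joint passes its speed limit or range.

## Working session

There is one attempt and no reset: what is moved stays moved. The work goes in short steps, Python scripts to look and compute and a shell command to move; the robot and the scene stay as the last step left them, time stands still between calls to the robot, and variables do not carry over. Pictures are saved under pics/ and viewed, about 8 in all and at most 12, crops included, and the job is handed in when it is done.

```bash
mkdir -p pics; ls
python3 - <<'E'
from plant import manip
import cv2,numpy as np
for n in("scene","top"):
    im=manip.grab_frame(n); cv2.imwrite(f"pics/{n}0.png",im[:,:,::-1]); c=manip.calibration(n); print(n,{k:np.round(v,4).tolist() for k,v in c.items()})
s=manip.state(); print(s, manip.tcp_to_tips)
E
```

```text
pics
scene {'fx': 362.562, 'fy': 362.562, 'cx': 320.8525, 'cy': 197.4338, 'cam_to_world': [[-0.8613, -0.3556, 0.3629, 0.8903], [0.5078, -0.627, 0.5908, 0.4497], [0.0175, 0.6931, 0.7206, 0.7243], [0.0, 0.0, 0.0, 1.0]]}
top {'fx': 477.8363, 'fy': 477.8363, 'cx': 319.3381, 'cy': 196.734, 'cam_to_world': [[0.0109, 0.9986, -0.0522, 0.498], [-0.9999, 0.0106, -0.0066, -0.0663], [-0.0061, 0.0523, 0.9986, 1.3329], [0.0, 0.0, 0.0, 1.0]]}
{'time': 0.1, 'joint_pos': array([-1.44002012e+00,  5.32715579e-02,  1.61420171e+00, -2.68694146e-05,
        1.47601777e+00, -1.19003318e-01]), 'joint_vel': array([-0.00080773, -0.00209547, -0.00187093,  0.00093924,  0.00072804,
       -0.00095183]), 'joint_efforts': array([ 6.43007388e-04, -3.94900811e+01, -3.71364212e+01, -7.60995840e-05,
        3.92766859e-03,  2.51889389e-06]), 'tool_pos': array([ 0.15440435, -0.60499554,  0.21767105]), 'tool_rot': array([-6.57706425e-04,  7.89680852e-01, -6.13517115e-01, -6.84520345e-04]), 'contact_force': array([-0.37512952,  0.16641301,  0.15195536]), 'ft_torque': array([-0.01341859, -0.00593065, -0.04071046]), 'gripper_width': 0.9996914556843695} 0.022
```

View pics/top0.png

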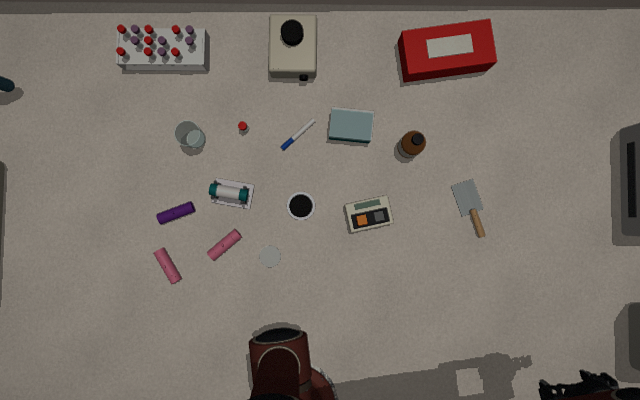

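View pics/scene0.png

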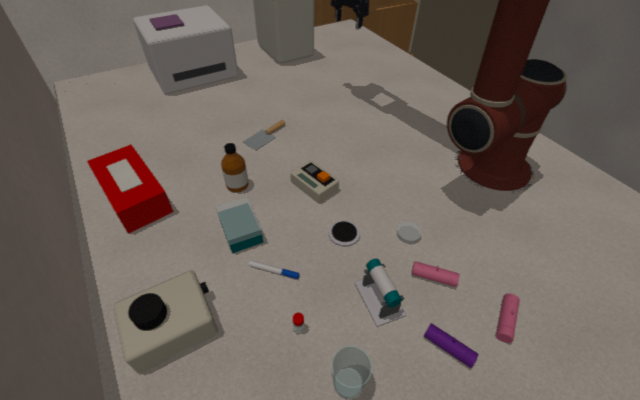

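The top view shows the float at about (230,192), the pad at (301,206), the orange key at (362,220) and the grey key at (379,216). The scene view shows the same items, plus the pink and purple decoys.

```bash
cat > h.py <<'E'
from plant import manip
import cv2,numpy as np
from scipy.spatial.transform import Rotation as R
def ray(cam,u,v,z):
    c=manip.calibration(cam); T=np.array(c["cam_to_world"])
    d=T[:3,:3]@np.array([(u-c["cx"])/c["fx"],-(v-c["cy"])/c["fy"],-1]); o=T[:3,3]
    return o+d*(z-o[2])/d[2]
def blobs(im,lo,hi,box,amin=15):
    x0,y0,x1,y1=box; hsv=cv2.cvtColor(im[y0:y1,x0:x1],cv2.COLOR_RGB2HSV)
    m=cv2.inRange(hsv,np.array(lo),np.array(hi)); n,l,s,c=cv2.connectedComponentsWithStats(m)
    return [(int(s[i,4]),c[i]+[x0,y0]) for i in range(1,n) if s[i,4]>=amin]
def rt():
    s=manip.state(); q=s["tool_rot"]; return s,R.from_quat(np.roll(q,-1))
E
python3 - <<'E'
from h import *
boxes={"top":{"float":(200,170,262,215),"pad":(285,190,317,222),"keys":(345,205,392,230)},"scene":{"float":(355,250,410,315),"pad":(325,218,362,248),"keys":(300,160,336,186)}}
for n in("top","scene"):
    im=cv2.imread(f"pics/{n}0.png")[:,:,::-1].copy()
    for nm,lo,hi,b,z in(("teal",(80,100,40),(100,255,255),"float",.07),("pad",(0,0,0),(180,255,60),"pad",.012),("orange",(3,150,120),(20,255,255),"keys",.054),("dark",(0,0,0),(180,255,60),"keys",.045)):
        for a,c in blobs(im,lo,hi,boxes[n][b]): print(n,nm,a,c.round(1),ray(n,*c,z).round(4))
    b=boxes[n]
im=cv2.imread("pics/top0.png")
cv2.imwrite("pics/crop0.png",cv2.resize(im[160:250,195:405],None,fx=3.8,fy=3.8,interpolation=cv2.INTER_CUBIC))
E
```

```text
top teal 74 [212.5 188.9] [0.5817 0.2258 0.07  ]
top teal 81 [242.6 194.1] [0.5688 0.1454 0.07  ]
top pad 400 [300.3 205.6] [ 0.542  -0.0051  0.012 ]
top orange 83 [361.6 219.4] [ 0.5053 -0.1714  0.054 ]
top dark 329 [370.  217.9] [ 0.5096 -0.1947  0.045 ]
scene teal 96 [372.8 263.7] [0.564  0.1373 0.07  ]
scene teal 212 [392.4 298.8] [0.579  0.2231 0.07  ]
scene pad 387 [343.9 231.4] [ 0.5412 -0.0041  0.012 ]
scene orange 58 [323.2 174.7] [ 0.5034 -0.1707  0.054 ]
scene dark 176 [316.4 173.8] [ 0.5128 -0.1917  0.045 ]
```

View pics/crop0.png

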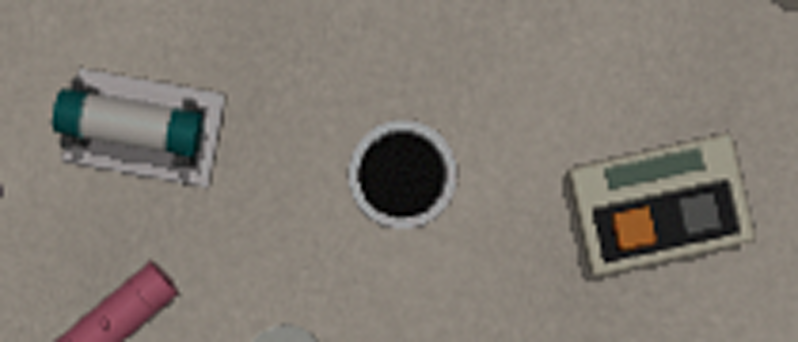

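```bash
cat >> h.py <<'E'
def goal(pos,xd,zd):
    """shift (cm, tool axes) and rotvec (deg) from the present pose to pos with tool x~xd, z=zd"""
    s,r=rt(); z=np.array(zd,float); z/=np.linalg.norm(z); x=np.array(xd,float); x-=z*(x@z); x/=np.linalg.norm(x)
    for sg in(1,-1):
        M=np.column_stack([sg*x,np.cross(z,sg*x),z])
        print("lin",(r.inv().apply(np.array(pos)-s["tool_pos"])*100).round(2),"rot",np.degrees((r.inv()*R.from_matrix(M)).as_rotvec()).round(1))
A=np.array([.158,.987,0]);A/=np.linalg.norm(A); X=np.array([A[1],-A[0],0]); F=np.array([.5745,.1842,.070])
E
python3 - <<'E'
from h import *
s,r=rt(); print(r.as_matrix().round(3)); goal(F+[0,0,.12],X,[0,0,-1])
E
```

```text
[[ 0.247 -0.969 -0.   ]
 [-0.969 -0.247  0.002]
 [-0.002 -0.    -1.   ]]
lin [-66.08 -60.21   2.9 ] rot [ -0.1   0.1 -66.6]
lin [-66.08 -60.21   2.9 ] rot [1.000e-01 1.000e-01 1.134e+02]
```

```bash
python3 -m pendant '{"linear":[[-66,-60.2,2],[-66,-60.2,2],[-66,-60.2,2],[-66,-60.2,2],[-66,-60.2,2],[-66,-60.2,2],[-66,-60.2,2],[-66,-60.2,2],[-66,-60.2,2],[-66,-60.2,2]],"rotation":[[0,0,-66.6],[0,0,-66.6],[0,0,-66.6],[0,0,-66.6],[0,0,-66.6],[0,0,-66.6],[0,0,-66.6],[0,0,-66.6],[0,0,-66.6],[0,0,-66.6]],"grip":[0,0,0,0,0,0,0,0,0,0]}'; python3 -c "
from h import *
goal(F+[0,0,.12],X,[0,0,-1]);print(rt()[0]['joint_pos'])"
```

```text
time: 0.93
tool_pos: [0.3506, -0.236, 0.2091]
tool_rot: [-0.0, 0.997, -0.077, 0.0]
contact_force: [0.7, -0.7, -0.1]
gripper_width: 1.004
lin [ 15.65 -44.96   1.91] rot [-0.  -0.   0.2]
lin [ 15.65 -44.96   1.91] rot [   0.    -0.  -179.8]
[-7.68916844e-01 -4.61235390e-01  2.06994133e+00  1.06193745e-04
  1.53278727e+00 -6.14354730e-01]
```

```bash
python3 -m pendant '{"linear":[[15.6,-45,1],[15.6,-45,1],[15.6,-45,1],[15.6,-45,1],[15.6,-45,1],[15.6,-45,1],[15.6,-45,1],[15.6,-45,1],[15.6,-45,1],[15.6,-45,1]],"rotation":[[0,0,0],[0,0,0],[0,0,0],[0,0,0],[0,0,0],[0,0,0],[0,0,0],[0,0,0],[0,0,0],[0,0,0]],"grip":[0,0,0,0,0,0,0,0,0,0]}'; python3 -c "
from h import *
goal(F+[0,0,.003],X,[0,0,-1]);print(rt()[0]['joint_pos'])"
```

```text
time: 1.77
tool_pos: [0.5476, 0.1314, 0.2001]
tool_rot: [0.0, 0.997, -0.079, -0.0]
contact_force: [0.8, -0.4, 0.1]
gripper_width: 0.999
lin [ 1.83 -5.65 12.71] rot [0. 0. 0.]
lin [ 1.83 -5.65 12.71] rot [-1.0e-01  0.0e+00 -1.8e+02]
[ 1.03389620e-01 -8.18628932e-02  1.77738025e+00 -1.88677178e-04
  1.44670408e+00  2.61397395e-01]
```

```bash
python3 -m pendant '{"linear":[[1.8,-5.6,2],[1.8,-5.6,4],[1.8,-5.6,5],[1.8,-5.6,5],[1.8,-5.6,5],[1.8,-5.6,5],[1.8,-5.6,5],[1.8,-5.6,5],[1.8,-5.6,5],[1.8,-5.6,5]],"rotation":[[0,0,0],[0,0,0],[0,0,0],[0,0,0],[0,0,0],[0,0,0],[0,0,0],[0,0,0],[0,0,0],[0,0,0]],"grip":[0,0,0,0,0,0,0,0,0,0]}'; python3 -c "
from h import *
goal(F+[0,0,.003],X,[0,0,-1]);print(rt()[0]['joint_pos'])
im=manip.grab_frame('scene');cv2.imwrite('pics/s1.png',cv2.resize(im[160:360,300:500,::-1],None,fx=3,fy=3))"
```

```text
time: 2.6
tool_pos: [0.5743, 0.1812, 0.1517]
tool_rot: [-0.0, 0.997, -0.08, 0.001]
contact_force: [0.0, 0.2, 0.7]
gripper_width: 1.004
lin [-0.04 -0.3   7.87] rot [-0.  -0.1 -0. ]
lin [-0.04 -0.3   7.87] rot [-1.0e-01  0.0e+00  1.8e+02]
[ 1.82072424e-01  4.79415097e-02  1.73196331e+00 -3.46752576e-05
  1.36019917e+00  3.41376772e-01]
```

View pics/s1.png

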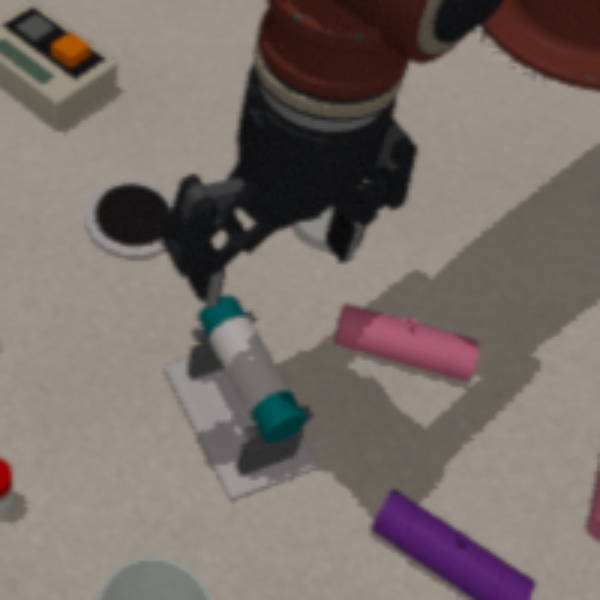

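The gripper straddles the float's axis: its tips are at about (210,290) and (345,250) in the crop, with the float running from (220,310) to (280,420). I'll go straight down.

```bash
python3 -m pendant '{"linear":[[0,-0.3,3],[0,-0.3,6],[0,-0.3,7.9],[0,-0.3,7.9],[0,-0.3,7.9],[0,-0.3,7.9],[0,-0.3,7.9],[0,-0.3,7.9],[0,-0.3,7.9],[0,-0.3,7.9]],"rotation":[[0,0,0],[0,0,0],[0,0,0],[0,0,0],[0,0,0],[0,0,0],[0,0,0],[0,0,0],[0,0,0],[0,0,0]],"grip":[0,0,0,0,0,1,1,1,1,1]}'
cat >> h.py <<'E'
def feel(n=12):
    T=[];Fc=[]
    for _ in range(n):
        manip.grab_frame("scene"); s=manip.state(); T.append(s["ft_torque"]);Fc.append(s["contact_force"])
    s,r=rt(); T=np.array(T);Fc=np.array(Fc)
    print("pos",s["tool_pos"].round(4),"w",round(s["gripper_width"],3),"F",Fc.mean(0).round(2),"T",T.mean(0).round(4),"sd",T.std(0).round(4),"Ttool",r.inv().apply(T.mean(0)).round(4))
E
python3 -c "
from h import *
feel(10)"
```

```text
time: 3.48
tool_pos: [0.575, 0.1847, 0.0728]
tool_rot: [-0.0, 0.997, -0.079, 0.001]
contact_force: [1.0, 0.0, -1.4]
gripper_width: 0.303
pos [0.5745 0.1847 0.0722] w 0.001 F [-1.55 -0.1   2.84] T [ 0.0338  0.3097 -0.0005] sd [0.0323 0.1508 0.0334] Ttool [-0.0155 -0.3111  0.0006]
```

```bash
python3 -c "
from h import *
a=manip.grab_frame('scene')[160:360,300:500,::-1];b=manip.grab_frame('top')[140:270,170:300,::-1]
cv2.imwrite('pics/s2.png',np.hstack([cv2.resize(a,(400,400)),cv2.resize(b,(400,400))]))"
```

```text
(no output)
```

View pics/s2.png

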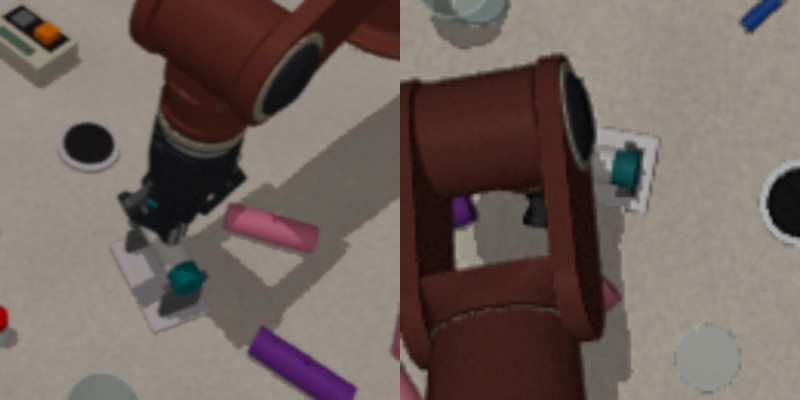

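```bash
python3 -c "
from h import *
feel(2)
a=manip.grab_frame('scene')[235:335,345:425,::-1]
cv2.imwrite('pics/s3.png',cv2.resize(a,None,fx=6,fy=6,interpolation=cv2.INTER_CUBIC))"
```

```text
pos [0.5745 0.1847 0.0722] w 0.003 F [-2.62  0.82  5.93] T [ 0.0403  0.4987 -0.0135] sd [0.0225 0.0276 0.0131] Ttool [-0.0389 -0.4988  0.0136]
```

View pics/s3.png

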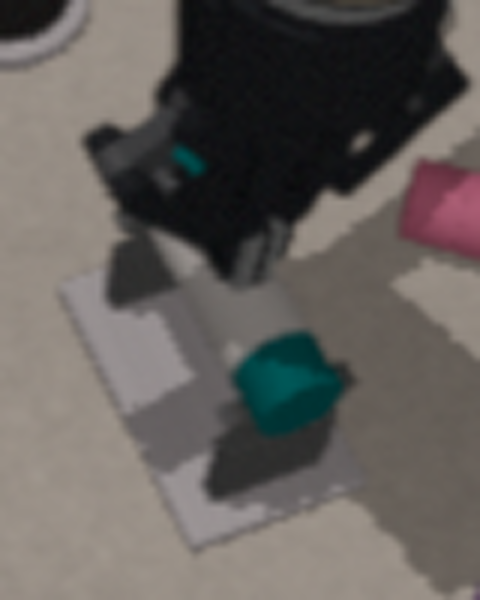

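```bash
cat >> h.py <<'E'
def proj(cam,p):
    c=manip.calibration(cam); q=np.linalg.inv(np.array(c["cam_to_world"]))@np.append(p,1)
    return np.array([c["cx"]+c["fx"]*q[0]/-q[2], c["cy"]-c["fy"]*q[1]/-q[2]])
E
python3 -c "
from h import *
f=lambda p:((proj('scene',p)-[345,235])*6).round()
T=np.array([.5745,.1847,.0722])
for n,p in dict(tcp=T,tip_px=T+X*.02-[0,0,.022],tip0=T-[0,0,.022],tip_mx=T-X*.02-[0,0,.022],mid=F,e1=F+A*.05,e2=F-A*.05).items(): print(n,f(p))
print(rt()[0])"
```

```text
tcp [225. 284.]
tip_px [165. 336.]
tip0 [216. 317.]
tip_mx [267. 299.]
mid [223. 286.]
e1 [296. 413.]
e2 [157. 170.]
{'time': 4.2333, 'joint_pos': array([1.87661666e-01, 1.34677904e-01, 1.78114658e+00, 1.94903920e-04,
       1.22565235e+00, 3.46175045e-01]), 'joint_vel': array([ 0.00030055, -0.00095352,  0.00071918, -0.00111016,  0.00027408,
        0.00086638]), 'joint_efforts': array([-7.32602477e-01, -3.66909564e+01, -3.22681153e+01, -2.30574463e-01,
       -7.88752399e-01, -1.40725797e-04]), 'tool_pos': array([0.57450793, 0.18467733, 0.07219647]), 'tool_rot': array([-1.03733366e-04,  9.96858216e-01, -7.92066007e-02,  3.16696026e-05]), 'contact_force': array([-2.89744413,  0.10331573,  5.49260192]), 'ft_torque': array([0.07242274, 0.46061211, 0.00827646]), 'gripper_width': 0.0024237184958334442}
```

```bash
python3 -m pendant '{"linear":[[0,0,-0.3],[0,0,-0.6],[0,0,-1],[0,0,-1.5],[0,0,-2],[0,0,-2.5],[0,0,-2.5],[0,0,-2.5],[0,0,-2.5],[0,0,-2.5]],"rotation":[[0,0,0],[0,0,0],[0,0,0],[0,0,0],[0,0,0],[0,0,0],[0,0,0],[0,0,0],[0,0,0],[0,0,0]],"grip":[1,1,1,1,1,1,1,1,1,1]}';python3 -c "
from h import *
feel(3)
a=manip.grab_frame('scene')[235:335,345:425,::-1];b=manip.grab_frame('top')[170:220,200:260,::-1]
cv2.imwrite('pics/s4.png',np.hstack([cv2.resize(a,(400,500),interpolation=cv2.INTER_CUBIC),cv2.resize(b,(400,500),interpolation=cv2.INTER_CUBIC)]))"
```

```text
time: 5.07
tool_pos: [0.5742, 0.1845, 0.0964]
tool_rot: [0.0, 0.997, -0.079, -0.0]
contact_force: [-0.7, -0.5, -0.6]
gripper_width: 0.002
pos [0.5742 0.1845 0.0964] w 0.005 F [-0.09 -0.04  0.33] T [ 0.0081 -0.0288 -0.0077] sd [0.0182 0.0097 0.0174] Ttool [0.0125 0.0271 0.0076]
```

View pics/s4.png

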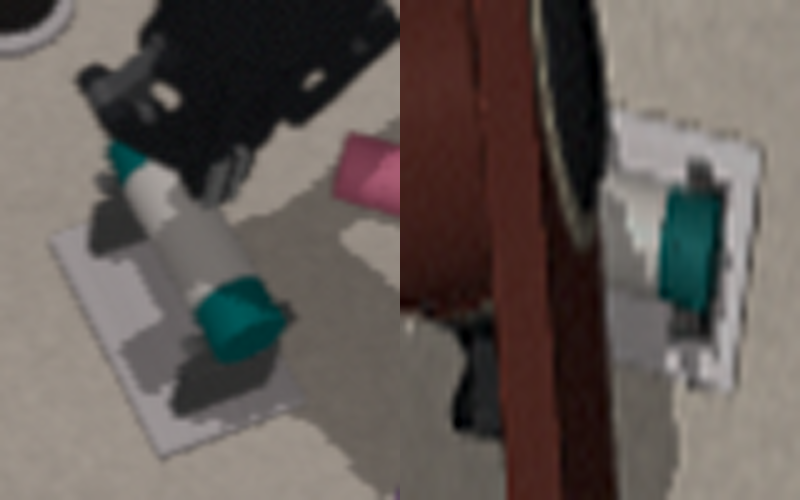

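```bash
python3 -c "
from h import *
T=np.array([.5743,.1812,.1517])
g=lambda p:((proj('scene',p)-[300,160])*3).round()
for dz in(-.022,-.009):
  for w in(-.057,-.0425,.0425,.057): print(dz,w,g(T+X*w+[0,0,dz]))
h=lambda p:((proj('scene',p)-[345,235])*5).round()
T=np.array([.5742,.1845,.0964])
for dz in(-.022,-.009,0):
  for w in(-.0145,0,.0145): print('shut',dz,w,h(T+X*w+[0,0,dz]))
print(h(F+A*.05),h(F-A*.05),h(F))
"
```

```text
-0.022 -0.057 [333. 290.]
-0.022 -0.0425 [314. 296.]
-0.022 0.0425 [198. 336.]
-0.022 0.057 [177. 343.]
-0.009 -0.057 [337. 278.]
-0.009 -0.0425 [318. 285.]
-0.009 0.0425 [200. 325.]
-0.009 0.057 [179. 332.]
shut -0.022 -0.0145 [220. 222.]
shut -0.022 0 [189. 233.]
shut -0.022 0.0145 [157. 244.]
shut -0.009 -0.0145 [225. 205.]
shut -0.009 0 [193. 216.]
shut -0.009 0.0145 [161. 227.]
shut 0 -0.0145 [228. 193.]
shut 0 0 [196. 204.]
shut 0 0.0145 [164. 216.]
[247. 344.] [131. 142.] [186. 239.]
```

The gripper came up shut and empty, and the float is undisturbed. Both the picture and the contact force (up and toward −X) put the real fingertips about 25–35 mm higher and about 6 mm toward −X of nominal. I'll open and retry deeper, at a depth that is also safe if the nominal geometry is right.

```bash
python3 -m pendant '{"linear":[[0.6,0,0],[0.6,0,0],[0.6,0,0],[0.6,0,0],[0.6,0,1.5],[0.6,0,3],[0.6,0,4],[0.6,0,5],[0.6,0,5],[0.6,0,5]],"rotation":[[0,0,0],[0,0,0],[0,0,0],[0,0,0],[0,0,0],[0,0,0],[0,0,0],[0,0,0],[0,0,0],[0,0,0]],"grip":[0,0,0,0,0,0,0,0,0,0]}';python3 -c "
from h import *
feel(3)
a=manip.grab_frame('scene')[215:315,335:435,::-1]
cv2.imwrite('pics/s5.png',cv2.resize(a,None,fx=6,fy=6,interpolation=cv2.INTER_CUBIC))"
```

```text
time: 6.15
tool_pos: [0.5799, 0.1835, 0.0461]
tool_rot: [0.0, 0.997, -0.079, -0.001]
contact_force: [0.5, 0.3, -0.5]
gripper_width: 1.002
pos [0.5811 0.1837 0.0478] w 0.999 F [0.34 0.28 0.13] T [-0.0176 -0.0123 -0.0265] sd [0.0198 0.0198 0.0206] Ttool [-0.0155  0.0149  0.0265]
```

View pics/s5.png

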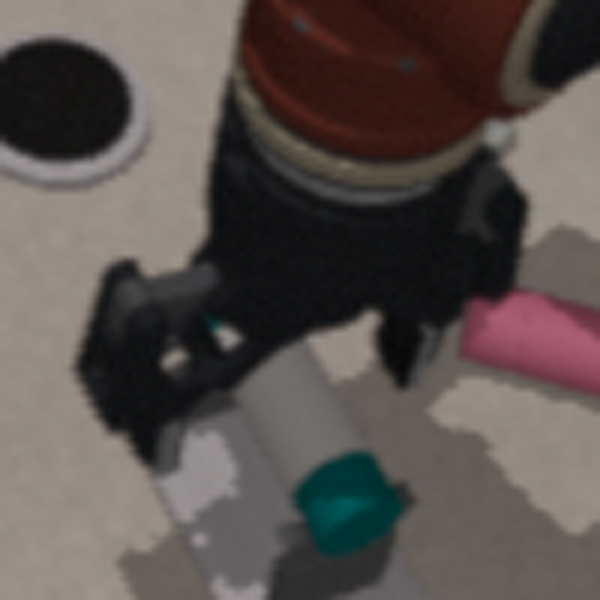

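The tips, at (165,465) and (400,385), now straddle the float, whose middle is at about (283,406). I'll close.

```bash
python3 -m pendant '{"linear":[[0,0,0],[0,0,0],[0,0,0],[0,0,0],[0,0,0],[0,0,0],[0,0,0],[0,0,0],[0,0,0],[0,0,0]],"rotation":[[0,0,0],[0,0,0],[0,0,0],[0,0,0],[0,0,0],[0,0,0],[0,0,0],[0,0,0],[0,0,0],[0,0,0]],"grip":[1,1,1,1,1,1,1,1,1,1]}';python3 -c "
from h import *
feel(3);print(rt()[0]['joint_pos'].round(3))"
```

```text
time: 7.18
tool_pos: [0.5736, 0.1848, 0.047]
tool_rot: [0.0, 0.997, -0.079, -0.009]
contact_force: [-24.0, 1.3, 18.7]
gripper_width: 0.334
pos [0.5736 0.1848 0.047 ] w 0.341 F [-23.99   1.78  18.95] T [ 0.3013  4.0946 -0.0939] sd [0.0164 0.0289 0.0184] Ttool [-0.3459 -4.0911  0.0913]
[0.186 0.175 1.783 0.004 1.201 0.343]
```

Gripped, but the X correction was wrong: the float sits at about nominal x. I'll release, re-centre, go 8 mm deeper and re-grip.

```bash
python3 -m pendant '{"linear":[[-0.6,0,0],[-0.6,0,0],[-0.6,0,0],[-0.6,0,0.4],[-0.6,0,0.8],[-0.6,0,0.8],[-0.6,0,0.8],[-0.6,0,0.8],[-0.6,0,0.8],[-0.6,0,0.8]],"rotation":[[0,0,0],[0,0,0],[0,0,0],[0,0,0],[0,0,0],[0,0,0],[0,0,0],[0,0,0],[0,0,0],[0,0,0]],"grip":[0,0,0,0,0,0,1,1,1,1]}';python3 -c "
from h import *
feel(8)"
```

```text
time: 8.17
tool_pos: [0.5746, 0.1845, 0.0389]
tool_rot: [-0.0, 0.997, -0.079, 0.0]
contact_force: [-0.7, 0.1, -0.2]
gripper_width: 0.459
pos [0.5736 0.1848 0.0392] w 0.339 F [-7.3   0.76  6.13] T [ 0.0759  1.232  -0.02  ] sd [0.2302 1.0472 0.0419] Ttool [-0.1196 -1.2285  0.02  ]
```

```bash
python3 -m pendant '{"linear":[[-0.15,0,0],[-0.15,0,-0.3],[-0.15,0,-0.6],[-0.15,0,-1],[-0.15,0,-1.5],[-0.15,0,-2],[-0.15,0,-2.5],[-0.15,0,-2.5],[-0.15,0,-2.5],[-0.15,0,-2.5]],"rotation":[[0,0,0],[0,0,0],[0,0,0],[0,0,0],[0,0,0],[0,0,0],[0,0,0],[0,0,0],[0,0,0],[0,0,0]],"grip":[1,1,1,1,1,1,1,1,1,1]}';python3 -c "
from h import *
feel(20)
a=manip.grab_frame('scene')[215:315,335:435,::-1]
cv2.imwrite('pics/s6.png',cv2.resize(a,None,fx=5,fy=5,interpolation=cv2.INTER_CUBIC))"
```

```text
time: 9.4
tool_pos: [0.5729, 0.1848, 0.0637]
tool_rot: [0.0, 0.997, -0.079, -0.0]
contact_force: [0.9, -0.2, -2.3]
gripper_width: 0.348
pos [0.5729 0.1848 0.0637] w 0.341 F [-0.12 -0.01 -2.07] T [-0.0192 -0.     -0.0013] sd [0.0237 0.0251 0.0331] Ttool [-0.0189  0.0031  0.0013]
```

View pics/s6.png

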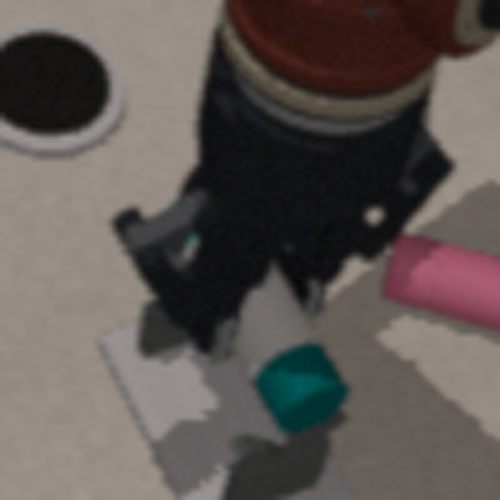

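Held: the weight reads 2.07 N and the float is level at about (300,390). The torque is suggestive but small, so I'll average more.

```bash
python3 -c "
from h import *
feel(36)
im=manip.grab_frame('scene')
print(blobs(im,(80,100,40),(100,255,255),(355,240,410,315),3))
d=np.array([0,0,.0245])
for s in(.04,-.04): print(proj('scene',F+s*A).round(1),proj('scene',F+s*A+d).round(1))"
```

```text
pos [0.573  0.1848 0.0638] w 0.342 F [-0.03 -0.01 -1.99] T [-0.0348  0.0057 -0.007 ] sd [0.0287 0.0262 0.0321] Ttool [-0.0353 -0.0001  0.007 ]
[(4, array([373.  , 261.75])), (217, array([394.80184332, 292.33640553]))]
[391.8 299.4] [393.8 293.2]
[373.3 267.1] [374.7 260.6]
```

The moment averages −0.030 ± 0.004 Nm about world x, so the heavy end is at +y (the +A end). For placing I need a grasp tilted toward that end. First I'll lift and tilt 30° to learn where the float sits in the tool frame.

```bash
python3 -m pendant '{"linear":[[0,0,-2],[0,0,-4],[0,0,-4],[0,0,-4],[0,0,-4],[0,0,-4],[0,0,-4],[0,0,-4],[0,0,-4],[0,0,-4]],"rotation":[[0,0,0],[6,0,0],[12,0,0],[18,0,0],[24,0,0],[30,0,0],[30,0,0],[30,0,0],[30,0,0],[30,0,0]],"grip":[1,1,1,1,1,1,1,1,1,1]}';python3 -c "
from h import *
s,r=rt();print(s['tool_pos'],r.as_matrix().round(3).tolist(),s['joint_pos'].round(3),s['gripper_width'])
im=manip.grab_frame('scene');cv2.imwrite('pics/s7.png',im[:,:,::-1]);t=manip.grab_frame('top');cv2.imwrite('pics/t7.png',t[:,:,::-1])
print(blobs(im,(80,100,40),(100,255,255),(340,200,430,315),3));print(blobs(t,(80,100,40),(100,255,255),(190,150,270,230),3))
ax=r.apply([0,1,0])
# tool y sign vs A
print(ax)
sg=np.sign(ax@A)
for c in(0,-.01,-.02,-.03,-.04):
  m=s['tool_pos']+r.apply([0,0,c]); print(c,proj('scene',m+sg*.04*ax).round(1),proj('scene',m-sg*.04*ax).round(1),proj('top',m-sg*.04*ax).round(1))
"
```

```text
time: 13.13
tool_pos: [0.5734, 0.1855, 0.1045]
tool_rot: [-0.258, 0.963, -0.076, 0.021]
contact_force: [0.4, 0.3, -2.3]
gripper_width: 0.342
[0.57343909 0.18549002 0.10453141] [[0.988, -0.135, 0.079], [-0.157, -0.856, 0.493], [0.001, -0.499, -0.866]] [-0.059  0.026  1.909  0.56   1.207 -0.106] 0.3416703448079848
[(275, array([394.77454545, 268.34545455]))]
[(115, array([213.7826087, 188.6      ]))]
[-0.13511274 -0.85589181 -0.4991931 ]
0 [395.9 283. ] [376.1 265.6] [239.5 194. ]
-0.01 [395.4 278.4] [375.5 261.3] [240.8 194.2]
-0.02 [394.8 273.7] [374.9 257. ] [242.1 194.3]
-0.03 [394.2 269. ] [374.3 252.7] [243.5 194.4]
-0.04 [393.7 264.3] [373.7 248.3] [244.8 194.6]
```

```bash
python3 -c "
from h import *
s,r=rt();ax=-r.apply([0,1,0])
for nm,m in(('tool',s['tool_pos']+r.apply([0,0,-.031])),('zbias',s['tool_pos']+[0,0,.031]),('half',s['tool_pos']+r.apply([0,0,-.015])+[0,0,.016])):
  print(nm,proj('scene',m+.04*ax).round(1),proj('top',m+.04*ax).round(1))
"
```

```text
tool [394.3 268.6] [213.4 188.9]
zbias [398.9 274.2] [206.9 187.8]
half [396.6 271.4] [210.1 188.3]
```

The float centre is in the tool frame at (0,0,−31) mm, and both cameras agree with a plain tool-length offset. I'll put it back in the cradle and regrasp tilted 40° toward the heavy +y end.

```bash
python3 -c "
from h import *
goal([.573,.1848,.060],X,[0,0,-1])"
```

```text
lin [-0.03  2.3   3.81] rot [-30.   -0.1   0.1]
lin [-0.03  2.3   3.81] rot [ 1.000e-01 -4.650e+01 -1.738e+02]
```

```bash
python3 -m pendant '{"linear":[[0,0,0],[0,0,0],[0,0,0],[0,0,0],[0,0.6,1],[0,1.2,2],[0,1.8,3],[0,2.3,3.8],[0,2.3,3.8],[0,2.3,3.8]],"rotation":[[-7,0,0],[-14,0,0],[-21,0,0],[-28,0,0],[-30,0,0],[-30,0,0],[-30,0,0],[-30,0,0],[-30,0,0],[-30,0,0]],"grip":[1,1,1,1,1,1,1,1,1,1]}'
python3 -m pendant '{"linear":[[0,0,0.7],[0,0,1.4],[0,0,1.8],[0,0,2.1],[0,0,2.1],[0,0,2.1],[0,0,2.1],[0,0,2.1],[0,0,2.1],[0,0,2.1]],"rotation":[[0,0,0],[0,0,0],[0,0,0],[0,0,0],[0,0,0],[0,0,0],[0,0,0],[0,0,0],[0,0,0],[0,0,0]],"grip":[1,1,1,1,1,1,0,0,0,0]}'; python3 -c "
from h import *
P=np.array([.573,.1845,.070]); b=np.radians(40); z=np.cos(b)*np.array([0,0,-1])+np.sin(b)*A
for off in(0,-.008): goal(P+off*A+.031*z,X,z)
t=manip.grab_frame('scene');print(blobs(t,(80,100,40),(100,255,255),(355,240,410,315),3));print(rt()[0]['contact_force'])"
```

```text
time: 14.07
tool_pos: [0.5717, 0.1828, 0.0577]
tool_rot: [0.0, 0.997, -0.08, -0.002]
contact_force: [0.4, -0.6, -1.8]
gripper_width: 0.347
time: 14.9
tool_pos: [0.5728, 0.1841, 0.0382]
tool_rot: [-0.0, 0.997, -0.079, 0.0]
contact_force: [-0.6, -0.1, 0.2]
gripper_width: 0.89
lin [ 0.02 -2.04 -0.8 ] rot [40.  0.  0.]
lin [ 0.02 -2.04 -0.8 ] rot [  -0.    61.5 -169.1]
lin [ 0.02 -1.24 -0.8 ] rot [40.  0.  0.]
lin [ 0.02 -1.24 -0.8 ] rot [  -0.    61.5 -169.1]
[(212, array([392.23113208, 298.24056604]))]
[ 0.7846081  -0.63254336  0.06137752]
```

```bash
python3 -m pendant '{"linear":[[0,-0.2,-0.2],[0,-0.4,-0.3],[0,-0.6,-0.5],[0,-0.9,-0.6],[0,-1.2,-0.7],[0,-1.3,-0.8],[0,-1.3,-0.8],[0,-1.3,-0.8],[0,-1.3,-0.8],[0,-1.3,-0.8]],"rotation":[[6,0,0],[12,0,0],[18,0,0],[25,0,0],[32,0,0],[38,0,0],[40,0,0],[40,0,0],[40,0,0],[40,0,0]],"grip":[0,0,0,0,0,0,0,0,0,0]}'
python3 -c "
from h import *
s,r=rt();print(s['contact_force'].round(2),s['ft_torque'].round(3),s['joint_pos'].round(2));t=manip.grab_frame('scene');print(blobs(t,(80,100,40),(100,255,255),(355,240,410,315),3))"
python3 -m pendant '{"linear":[[0,0,0],[0,0,0],[0,0,0],[0,0,0],[0,0,0],[0,0,0],[0,0,0],[0,0,0],[0,0,0],[0,0,0]],"rotation":[[0,0,0],[0,0,0],[0,0,0],[0,0,0],[0,0,0],[0,0,0],[0,0,0],[0,0,0],[0,0,0],[0,0,0]],"grip":[1,1,1,1,1,1,1,1,1,1]}'
python3 -c "
from h import *
t=manip.grab_frame('scene');print(blobs(t,(80,100,40),(100,255,255),(355,240,410,315),3))"
```

```text
time: 15.78
tool_pos: [0.5753, 0.197, 0.0469]
tool_rot: [-0.341, 0.937, -0.074, 0.027]
contact_force: [0.2, 0.2, 0.9]
gripper_width: 0.997
[0.17 0.23 0.89] [-0.263  0.048 -0.032] [-0.11  0.14  1.95  0.78  1.15 -0.33]
[(103, array([372.37864078, 263.22330097])), (211, array([392.18957346, 298.18483412]))]
time: 16.67
tool_pos: [0.5754, 0.1967, 0.0468]
tool_rot: [-0.341, 0.937, -0.075, 0.028]
contact_force: [2.1, 0.1, 1.7]
gripper_width: 0.347
[(30, array([376.8, 262. ])), (210, array([392.22380952, 298.2047619 ]))]
```

```bash
python3 -m pendant '{"linear":[[0,-0.6,-0.8],[0,-1.9,-2.3],[0,-3.8,-4.6],[0,-5.8,-6.9],[0,-7.7,-9.2],[0,-7.7,-9.2],[0,-7.7,-9.2],[0,-7.7,-9.2],[0,-7.7,-9.2],[0,-7.7,-9.2]],"rotation":[[0,0,0],[0,0,0],[0,0,0],[0,0,0],[-7,0,0],[-14,0,0],[-21,0,0],[-28,0,0],[-35,0,0],[-40,0,0]],"grip":[1,1,1,1,1,1,1,1,1,1]}'
python3 -c "
from h import *
b=np.radians(40); z=np.sin(b)*np.array([0,0,-1])-np.cos(b)*A
g=np.array([.541,-.0045,.0]); print(z)
# tool centre line passes 8 mm to the light (upper) side of the float's middle
goal(g+[0,0,.012+.050+.008+.06]+.031*z,X,z); print(rt()[0]['joint_pos'].round(2),rt()[0]['gripper_width'],rt()[0]['contact_force'])"
```

```text
time: 17.55
tool_pos: [0.5742, 0.1969, 0.1673]
tool_rot: [0.003, 0.997, -0.079, 0.0]
contact_force: [0.5, 1.0, -2.0]
gripper_width: 0.349
[-0.12108752 -0.75641384 -0.64278761]
lin [-0.11 22.75  5.87] rot [-49.6  -0.    0. ]
lin [-0.11 22.75  5.87] rot [ 1.000e-01 -7.550e+01 -1.634e+02]
[ 0.21  0.05  1.7  -0.01  1.39  0.37] 0.34898802360700953 [ 0.51656126  0.97484711 -2.02587465]
```

```bash
python3 -m pendant '{"linear":[[0,3,0],[0,6,0],[0,9,0],[0,12,1],[0,16,2],[0,20,4],[0,22.7,5.9],[0,22.7,5.9],[0,22.7,5.9],[0,22.7,5.9]],"rotation":[[-6,0,0],[-12,0,0],[-18,0,0],[-24,0,0],[-30,0,0],[-36,0,0],[-42,0,0],[-48,0,0],[-50,0,0],[-50,0,0]],"grip":[1,1,1,1,1,1,1,1,1,1]}'
cat >> h.py <<'E'
def place():
    b=np.radians(40); z=np.sin(b)*np.array([0,0,-1])-np.cos(b)*A
    goal(np.array([.541,-.0045,.13])+.031*z,X,z); s,r=rt(); print(s['joint_pos'].round(2),s['tool_pos'].round(4),s['gripper_width'],s['contact_force'].round(2))
E
python3 -c "
from h import *
place()"
```

```text
time: 18.38
tool_pos: [0.5364, -0.0275, 0.1041]
tool_rot: [0.422, 0.903, -0.07, -0.037]
contact_force: [-0.1, 0.9, -2.2]
gripper_width: 0.346
lin [ 0.09  0.48 -0.36] rot [0.2 0.3 0.3]
lin [ 0.09  0.48 -0.36] rot [  -0.4    0.3 -179.7]
[ 0.2   0.24  1.8  -0.8   1.53  0.58] [ 0.5364 -0.0275  0.1041] 0.3462050829043625 [-0.07  0.93 -2.23]
```

```bash
python3 -c "
from h import *
feel(1)
a=manip.grab_frame('scene');b=manip.grab_frame('top')
for n,im,bx in(('scene',a,(300,150,400,260)),('top',b,(265,170,340,240))):
  print(n,blobs(im,(80,100,40),(100,255,255),bx,3))
s,r=rt(); ax=-r.apply([0,1,0]); c=s['tool_pos']+r.apply([0,0,-.031]); print('axis',ax.round(3),'grip pt',c.round(4))
m=c+ax*.008
for k in(.04,-.04): print(proj('scene',m+k*ax).round(1),proj('top',m+k*ax).round(1))
print('lowend',m+.05*ax)
A1=cv2.resize(a[150:270,280:400,::-1],(400,400),interpolation=cv2.INTER_CUBIC);B1=cv2.resize(b[160:250,250:340,::-1],(400,400),interpolation=cv2.INTER_CUBIC)
cv2.imwrite('pics/p8.png',np.hstack([A1,B1]))"
```

```text
pos [ 0.5375 -0.0274  0.1056] w 0.342 F [-0.17  0.27 -2.03] T [ 0.6091 -0.0894 -0.0087] sd [0. 0. 0.] Ttool [ 0.6156 -0.01   -0.0021]
scene [(167, array([348.73652695, 188.4491018 ])), (47, array([346.21276596, 216.72340426]))]
top [(137, array([296.89051095, 203.05839416]))]
axis [ 0.102  0.635 -0.766] grip pt [ 0.5428 -0.0041  0.1278]
[351. 220.] [286.8 202.2]
[343.6 186.2] [305.5 204.7]
lowend [0.54874516 0.03270677 0.08335873]
```

View pics/p8.png

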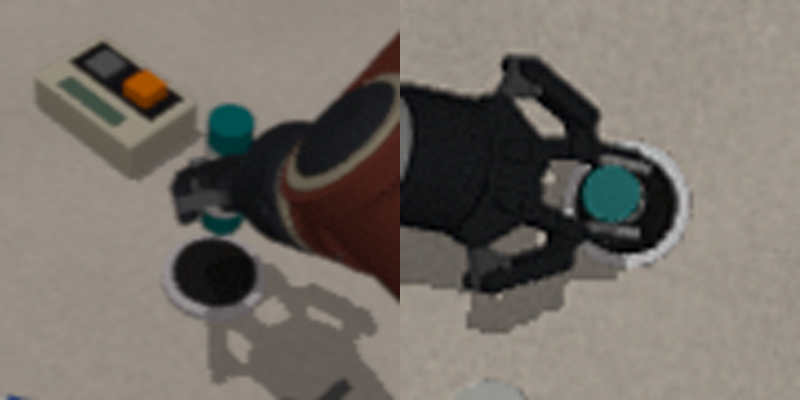

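The float is upright, cap up at (612,195) in the top crop and over the pad at about (210,270) in the scene crop.

```bash
python3 -c "
from h import *
for z in(.165,.17,.175): print(ray('top',296.9,203.06,z).round(4))
s,r=rt();print(r.inv().apply([0,0,-1]).round(3),r.inv().apply([1,0,0]).round(3),r.inv().apply([0,1,0]).round(3))
for z in (.15,.16): print('cap top centroid ~', ray('scene',348.7,188.4,z).round(4))
print(proj('scene',[.5428,-.0041,.0855]),proj('scene',[.5428,-.0041,.16]))"
```

```text
[ 0.5429 -0.0038  0.165 ]
[ 0.5427 -0.0041  0.17  ]
[ 0.5425 -0.0043  0.175 ]
[-0.001 -0.766  0.643] [ 0.987 -0.102 -0.121] [-0.158 -0.635 -0.756]
cap top centroid ~ [ 0.532  -0.0145  0.15  ]
cap top centroid ~ [ 0.5383 -0.0064  0.16  ]
[345.34320749 212.15255565] [347.5755692  189.76230842]
```

```bash
python3 -m pendant '{"linear":[[0,-0.8,0.65],[0,-1.6,1.3],[0,-2.3,1.95],[0,-3.1,2.6],[0,-3.6,3.0],[0,-3.9,3.28],[0,-4.06,3.41],[0,-4.06,3.41],[0,-4.06,3.41],[0,-4.06,3.41]],"rotation":[[0,0,0],[0,0,0],[0,0,0],[0,0,0],[0,0,0],[0,0,0],[0,0,0],[0,0,0],[0,0,0],[0,0,0]],"grip":[1,1,1,1,1,1,1,1,1,1]}'
python3 -m pendant '{"linear":[[0,-0.08,0.06],[0,-0.08,0.06],[0,-0.15,0.13],[0,-0.15,0.13],[0,-0.23,0.19],[0,-0.23,0.19],[0,-0.28,0.23],[0,-0.31,0.26],[0,-0.31,0.26],[0,-0.31,0.26]],"rotation":[[0,0,0],[0,0,0],[0,0,0],[0,0,0],[0,0,0],[0,0,0],[0,0,0],[0,0,0],[0,0,0],[0,0,0]],"grip":[1,1,1,1,1,1,1,1,1,1]}'
python3 -c "
from h import *
feel(4)"
```

```text
time: 19.37
tool_pos: [0.5394, -0.0275, 0.0548]
tool_rot: [0.421, 0.903, -0.072, -0.033]
contact_force: [0.4, 0.1, -1.4]
gripper_width: 0.346
time: 20.2
tool_pos: [0.5389, -0.0276, 0.0502]
tool_rot: [0.421, 0.903, -0.072, -0.034]
contact_force: [0.4, -0.2, -1.9]
gripper_width: 0.35
pos [ 0.539  -0.0276  0.0503] w 0.345 F [-0.26  0.41 -2.31] T [ 0.5864 -0.079  -0.0056] sd [0.0534 0.0103 0.0268] Ttool [ 0.5915 -0.0137 -0.0076]
```

```bash
python3 -m pendant '{"linear":[[0,-0.04,0.03],[0,-0.04,0.03],[0,-0.08,0.06],[0,-0.08,0.06],[0,-0.11,0.1],[0,-0.11,0.1],[0,-0.15,0.13],[0,-0.15,0.13],[0,-0.15,0.13],[0,-0.15,0.13]],"rotation":[[0,0,0],[0,0,0],[0,0,0],[0,0,0],[0,0,0],[0,0,0],[0,0,0],[0,0,0],[0,0,0],[0,0,0]],"grip":[1,1,1,1,1,1,1,1,1,1]}'
python3 -c "
from h import *
feel(4)"
```

```text
time: 21.23
tool_pos: [0.539, -0.0276, 0.0482]
tool_rot: [0.421, 0.903, -0.072, -0.033]
contact_force: [-0.3, -0.3, -1.6]
gripper_width: 0.34
pos [ 0.539  -0.0276  0.0482] w 0.346 F [-0.21 -0.35 -1.91] T [ 0.5966 -0.1045 -0.0055] sd [0.0258 0.0247 0.0171] Ttool [0.6056 0.0015 0.0104]
```

```bash
python3 -m pendant '{"linear":[[0,-0.04,0.03],[0,-0.04,0.03],[0,-0.08,0.06],[0,-0.08,0.06],[0,-0.11,0.1],[0,-0.11,0.1],[0,-0.15,0.13],[0,-0.15,0.13],[0,-0.15,0.13],[0,-0.15,0.13]],"rotation":[[0,0,0],[0,0,0],[0,0,0],[0,0,0],[0,0,0],[0,0,0],[0,0,0],[0,0,0],[0,0,0],[0,0,0]],"grip":[1,1,1,1,1,1,1,1,1,1]}'
python3 -c "
from h import *
feel(4)
a=manip.grab_frame('scene');print(blobs(a,(80,100,40),(100,255,255),(300,150,400,260),3)); [print(z,proj('scene',[.5428,-.0041,z])) for z in(.112,.102,.022)]"
```

```text
time: 22.27
tool_pos: [0.5391, -0.0277, 0.0468]
tool_rot: [0.422, 0.903, -0.072, -0.033]
contact_force: [-1.5, 1.5, 2.9]
gripper_width: 0.346
pos [ 0.539  -0.0277  0.0468] w 0.346 F [-1.98  0.45  4.31] T [ 0.0226  0.3591 -0.2306] sd [0.033  0.0246 0.0435] Ttool [-0.0346 -0.4067 -0.1265]
[(153, array([346.36601307, 206.75816993])), (36, array([343.05555556, 233.05555556]))]
0.112 [346.10439345 204.51797667]
0.102 [345.81310046 207.43960089]
0.022 [343.65062599 229.12888971]
```

Contact: Fz went from −2 to +4.3 N. I'll open, then back out along the fingers.

```bash
python3 -m pendant '{"linear":[[0,0,0],[0,0,0],[0,0,0],[0,0,0],[0,0,0],[0,0,0],[0,0,0],[0,0,-0.5],[0,0,-1],[0,0,-2]],"rotation":[[0,0,0],[0,0,0],[0,0,0],[0,0,0],[0,0,0],[0,0,0],[0,0,0],[0,0,0],[0,0,0],[0,0,0]],"grip":[0,0,0,0,0,0,0,0,0,0]}'
python3 -c "
from h import *
feel(1)
a=manip.grab_frame('scene');print(blobs(a,(80,100,40),(100,255,255),(300,150,400,260),3)); b=manip.grab_frame('top');print(blobs(b,(80,100,40),(100,255,255),(265,170,340,240),3))"
```

```text
time: 23.35
tool_pos: [0.5409, -0.0124, 0.059]
tool_rot: [0.421, 0.903, -0.072, -0.034]
contact_force: [-0.6, 0.9, 0.4]
gripper_width: 0.999
pos [ 0.5426 -0.0109  0.0609] w 1.001 F [1.22 1.05 1.38] T [ 0.3651 -0.0563 -0.029 ] sd [0. 0. 0.] Ttool [ 0.3693 -0.024   0.0178]
[(145, array([346.20689655, 206.53793103])), (6, array([343.66666667, 234.83333333]))]
[(128, array([298.0859375, 203.6328125]))]
```

```bash
python3 -m pendant '{"linear":[[0,0,-2],[0,0,-5],[0,0,-9],[0,0,-13],[0,0,-15],[0,0,-15],[0,0,-15],[0,0,-15],[0,0,-15],[0,0,-15]],"rotation":[[0,0,0],[0,0,0],[0,0,0],[0,0,0],[0,0,0],[7,0,0],[14,0,0],[21,0,0],[28,0,0],[35,0,0]],"grip":[0,0,0,0,0,1,1,1,1,1]}'
python3 -c "
from h import *
s,r=rt();print(s['tool_pos'],s['joint_pos'].round(2),r.inv().apply([0,0,1]).round(3)); goal([s['tool_pos'][0],s['tool_pos'][1],.23],X,[0,0,-1]); 
b=manip.grab_frame('top');print(blobs(b,(80,100,40),(100,255,255),(265,170,340,240),3))
a=manip.grab_frame('scene');print(blobs(a,(80,100,40),(100,255,255),(300,150,400,260),3))"
```

```text
time: 24.33
tool_pos: [0.5601, 0.1017, 0.1569]
tool_rot: [0.127, 0.989, -0.078, -0.009]
contact_force: [-0.6, -1.0, 0.5]
gripper_width: 0.3
[0.56014219 0.10169967 0.15686021] [ 0.17  0.04  1.75 -0.24  1.44  0.37] [ 0.003  0.253 -0.968]
lin [ 0.02  1.85 -7.08] rot [14.6 -0.2  0.1]
lin [ 0.02  1.85 -7.08] rot [   0.3   22.9 -178.5]
[(127, array([298.02362205, 203.61417323]))]
[(115, array([345.15652174, 207.13913043])), (47, array([343.14893617, 232.63829787]))]
```

```bash
python3 -m pendant '{"linear":[[0,1,-3.5],[0,1.85,-7],[0,1.85,-7],[0,1.85,-7],[0,1.85,-7],[0,1.85,-7],[0,1.85,-7],[0,1.85,-7],[0,1.85,-7],[0,1.85,-7]],"rotation":[[7,0,0],[14.6,0,0],[14.6,0,0],[14.6,0,0],[14.6,0,0],[14.6,0,0],[14.6,0,0],[14.6,0,0],[14.6,0,0],[14.6,0,0]],"grip":[1,1,1,1,1,1,1,1,1,1]}'
python3 -c "
from h import *
s,r=rt();goal([.5045,-.1713,.20],X,[0,0,-1])"
```

```text
time: 25.27
tool_pos: [0.5593, 0.1015, 0.2271]
tool_rot: [0.004, 0.997, -0.079, -0.001]
contact_force: [0.0, 0.1, -0.0]
gripper_width: -0.001
lin [-1.11 27.78  2.92] rot [0.4 0.1 0. ]
lin [-1.11 27.78  2.92] rot [-1.0e-01  7.0e-01 -1.8e+02]
```

```bash
python3 -m pendant '{"linear":[[-0.2,4,0],[-0.4,8,0],[-0.6,12,0],[-0.8,16,0],[-1,20,0],[-1.1,24,1],[-1.1,27.8,4],[-1.1,27.8,8],[-1.1,27.8,11],[-1.1,27.8,11]],"rotation":[[0,0,0],[0,0,0],[0,0,0],[0,0,0],[0,0,0],[0,0,0],[0,0,0],[0,0,0],[0,0,0],[0,0,0]],"grip":[1,1,1,1,1,1,1,1,1,1]}'
python3 -c "
from h import *
feel(2); s,r=rt();goal([.5045,-.1713,.06],X,[0,0,-1])
a=manip.grab_frame('scene')
cv2.imwrite('pics/k9.png',cv2.resize(a[110:230,270:390,::-1],(480,480),interpolation=cv2.INTER_CUBIC))"
```

```text
time: 26.1
tool_pos: [0.4994, -0.1708, 0.1117]
tool_rot: [0.001, 0.997, -0.08, -0.007]
contact_force: [-1.6, 1.0, -1.5]
gripper_width: -0.001
pos [ 0.5038 -0.1719  0.119 ] w 0.003 F [-0.25  0.21  0.95] T [-0.0037  0.0025 -0.036 ] sd [0.0599 0.0094 0.0249] Ttool [-0.004  -0.0021  0.036 ]
lin [ 0.07 -0.11  5.9 ] rot [0.3 0.2 0. ]
lin [ 0.07 -0.11  5.9 ] rot [  -0.3    0.5 -180. ]
```

View pics/k9.png

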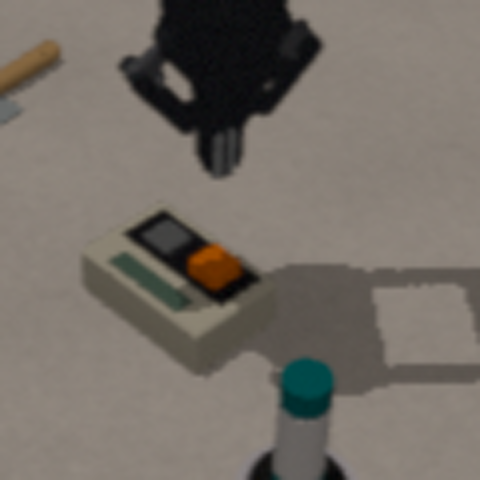

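The shut tips at (220,175) are above the orange key at (215,265), and the float stands on the pad. I'll press down in steps.

```bash
python3 -m pendant '{"linear":[[0,-0.1,2],[0,-0.1,4],[0,-0.1,5.5],[0,-0.1,6.3],[0,-0.1,6.7],[0,-0.1,7],[0,-0.1,7.3],[0,-0.1,7.6],[0,-0.1,7.7],[0,-0.1,7.7]],"rotation":[[0,0,0],[0,0,0],[0,0,0],[0,0,0],[0,0,0],[0,0,0],[0,0,0],[0,0,0],[0,0,0],[0,0,0]],"grip":[1,1,1,1,1,1,1,1,1,1]}'
python3 -c "
from h import *
feel(2)"
```

```text
time: 27.08
tool_pos: [0.5049, -0.172, 0.0431]
tool_rot: [0.004, 0.997, -0.079, -0.0]
contact_force: [0.4, 0.4, 0.2]
gripper_width: -0.001
pos [ 0.5049 -0.172   0.0432] w -0.004 F [ 0.04 -0.73  0.24] T [ 0.0013  0.0364 -0.0004] sd [0.0089 0.0024 0.0089] Ttool [-0.0045 -0.0361  0.0001]
```

Not touching yet. I'll continue down 8 mm slowly.

```bash
python3 -m pendant '{"linear":[[0,0,0.1],[0,0,0.2],[0,0,0.3],[0,0,0.4],[0,0,0.5],[0,0,0.6],[0,0,0.7],[0,0,0.8],[0,0,0.8],[0,0,0.8]],"rotation":[[0,0,0],[0,0,0],[0,0,0],[0,0,0],[0,0,0],[0,0,0],[0,0,0],[0,0,0],[0,0,0],[0,0,0]],"grip":[1,1,1,1,1,1,1,1,1,1]}'
python3 -c "
from h import *
feel(2)"
```

```text
time: 28.02
tool_pos: [0.5049, -0.172, 0.0348]
tool_rot: [0.004, 0.997, -0.079, -0.0]
contact_force: [1.1, -0.7, 1.5]
gripper_width: 0.003
pos [ 0.5047 -0.172   0.0348] w -0.002 F [ 1.14 -0.56  1.35] T [-0.0752 -0.1626  0.001 ] sd [0.0003 0.0156 0.0327] Ttool [-0.0486  0.1725  0.0002]
```

```bash
python3 -m pendant '{"linear":[[0,0,0.1],[0,0,0.2],[0,0,0.3],[0,0,0.4],[0,0,0.5],[0,0,0.5],[0,0,0.5],[0,0,0.5],[0,0,0.5],[0,0,0.5]],"rotation":[[0,0,0],[0,0,0],[0,0,0],[0,0,0],[0,0,0],[0,0,0],[0,0,0],[0,0,0],[0,0,0],[0,0,0]],"grip":[1,1,1,1,1,1,1,1,1,1]}'
python3 -c "
from h import *
feel(2)"
```

```text
time: 28.95
tool_pos: [0.5049, -0.172, 0.0324]
tool_rot: [0.003, 0.997, -0.079, -0.001]
contact_force: [-8.1, 3.7, 17.9]
gripper_width: 0.001
pos [ 0.5049 -0.172   0.0324] w -0.002 F [-7.01  3.13 17.8 ] T [ 0.5825  1.2082 -0.0067] sd [0.0051 0.0047 0.013 ] Ttool [ 0.3846 -1.285  -0.0025]
```

Firm stop: 17.8 N with the tip at about 45 mm. I'll retract and check.

```bash
python3 -m pendant '{"linear":[[0,0,-0.5],[0,0,-1],[0,0,-2],[0,0,-4],[0,0,-7],[0,2,-11],[0,5,-15],[0,8,-18],[0,10,-18],[0,10,-18]],"rotation":[[0,0,0],[0,0,0],[0,0,0],[0,0,0],[0,0,0],[0,0,0],[0,0,0],[0,0,0],[0,0,0],[0,0,0]],"grip":[1,1,1,1,1,1,1,1,1,1]}'
python3 -c "
from h import *
feel(2)
a=manip.grab_frame('scene')
print(blobs(a,(3,150,120),(20,255,255),(290,150,345,195)),blobs(a,(80,100,40),(100,255,255),(300,150,400,260),3),proj('scene',[.505,-.1713,.045]),proj('scene',[.505,-.1713,.054]))
cv2.imwrite('pics/f10.png',cv2.resize(a[140:250,280:390,::-1],(550,550),interpolation=cv2.INTER_CUBIC))"
```

```text
time: 29.88
tool_pos: [0.49, -0.2745, 0.2158]
tool_rot: [0.007, 0.997, -0.081, 0.003]
contact_force: [0.5, 0.4, 0.2]
gripper_width: -0.002
pos [ 0.4889 -0.2702  0.2111] w -0.001 F [ 0.04  0.12 -0.83] T [ 0.0027 -0.0276  0.0202] sd [0.0066 0.0626 0.0174] Ttool [ 0.0071  0.027  -0.02  ]
[(53, array([323.09433962, 177.20754717]))] [(145, array([346.20689655, 206.53793103])), (42, array([343.42857143, 232.64285714]))] [322.55140073 177.22996484] [322.62026916 174.81244949]
```

View pics/f10.png

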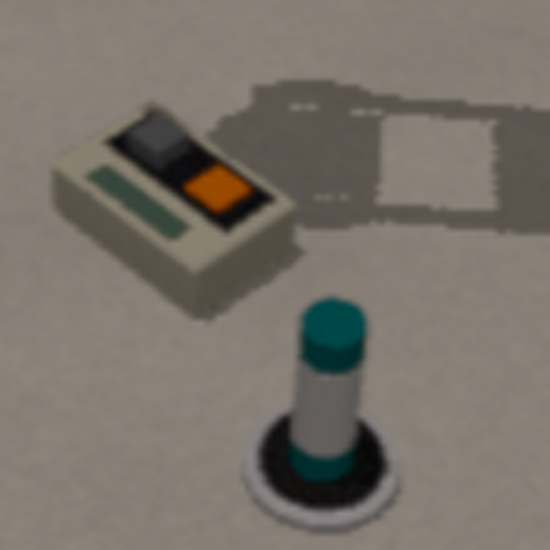

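The orange key at (220,188) is flush, the grey key at (155,140) is up, and the float stands upright mid-pad at (330,390). The arm is clear, so I'll hand in.

```bash
python3 -c "
from plant import manip
print(manip.job_done(), manip.state()['time'])"
```

```text
the job is handed in; nothing more can be done
the job is handed in; nothing more can be done
```

The job is handed in. The float stands upright on the black pad, heavy end down, and the recorder's orange key is fully down with the grey key up. It took about 30 s of the 61 s.

- **Heavy end:** Held level at its middle, the float weighed 2.0 N. It loaded the hand with −0.030 ± 0.004 Nm about world x, so the heavy end is the one at +y. The two averages differed (−0.019 and −0.035 Nm, against the stated 0.04), but both had the same sign.
- **Placing:** I set it back in the cradle, regrasped it tilted 40° toward the heavy end, stood it up and lowered it until the pad took about 6 N, then let go. The last check with the top camera, made before lowering, put it about 1–2 mm from the pad's centre. After the key press the float's position in the scene picture had not changed.
- **Keys:** The orange key hit its stop at 17.8 N, and the last picture shows it flush at the 45 mm level with the grey key up.

**What went wrong:**
- The first grasp closed empty on top of the float, pressing it with about 6 N. The real fingertips sit about 34 mm farther back than the stated geometry.
- The second grasp was about 6 mm off centre and pushed the float against the cradle with about 24 N sideways before I re-centred. Both cameras then agreed on where the float sat in the tool.

I did not measure the bystanders again at the end.

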